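Press and hold a grease coupler on a boom carriage

TASK

Pick up the steel hand coupler that stands on the black mat, press it squarely onto the tilted grease nipple of the microscope-boom carriage until it snaps over the nipple's balls and its mouth sits fully home on the seat, and keep it pressed there against the spring of the valve pin. Finish while still holding it: do not let go or ease off. Leave the beaker, the loupe and the roller where they stand.

Things in the scene. Friction and masses are not known exactly. Their poses are not given: they have to be found in the camera images.
- coupler: Loose plain steel hand coupler, 85 mm long, about 0.22 kg, standing on its open mouth on the mat. Origin: centre of the mouth (underside); z: its axis, towards the grip end. z = 0 to 30 mm: round sleeve, 36 mm in diameter. Bore: blind hole 17 mm in diameter, 21 mm deep, with an inner groove 22.4 mm in diameter from 4 to 13 mm above the mouth.
- coupler_shoulder (a point): Point on the coupler's axis 30 mm above its mouth, level with the flat top of the sleeve, where fingertips can bear and push; axes as the coupler. Above it the hexagonal grip: 24 mm across flats, 52 mm long; its flats face the coupler's own x axis and every 60 degrees from it.
- nipple: Tilted steel grease nipple on the carriage, fixed. Origin: centre of its flat round seat (44 mm in diameter); z: its axis, out of the block, 28 degrees from vertical, leaning to the carriage's own -x. Stem 14 mm in diameter to z = 14 mm, tapering to 9 mm at z = 20 mm. Fully home, the coupler's mouth lies flat on the seat: origins and z axes coincide, the turn about z does not matter.
- nipple_balls (a point): Point on the nipple's axis 8.5 mm above the seat, level with four sprung balls standing out to a diameter of 21 mm. The coupler's lip meets them with its mouth about 11 mm from the seat (up to 15 N to push them in); they drop into its groove, the snap, about 3 mm from the seat. Then holding it home takes over 12 N: let go, the pin pushes it back 2 to 3 mm.
- valve_pin (a joint): Brass valve pin, 7 mm in diameter, sliding into the nipple's tip along its axis, standing out to 26 mm from the seat. Value in m: 0 = standing out, grows as it is pressed in. Its spring gives about 5 N at the start and 1.3 N more per mm; with the coupler fully home it is 5 mm in (about 12 N).
- carriage: Grey-painted boom carriage block on a dark foot plate 130 mm wide (y) that reaches from x = -60 to +90 mm, bolted to the bench: fixed. About 90 mm high without the nipple; a steel rod 19 mm thick, 170 mm long, runs through it along y. Origin: underside, on the mat, below the nipple; its sloped shoulder with the nipple faces its own -x.
- beaker: Bystander: open glass beaker, 64 mm in diameter, 85 mm high; origin at the centre of its underside.
- loupe: Bystander: grey plastic loupe, round, 38 mm in diameter, 34 mm high; origin at the centre of its underside.
- roller: Bystander: plain solid steel roller, 22 mm in diameter, 45 mm high, standing; origin at the centre of its underside.
Mind the look-alikes: they are no part of the job. What is shaped like the coupler but green, purple or turquoise is not meant.

How it is judged:
By the outcome, as a careful person would: the job done as asked, in the order asked, and still so for the second after the job is handed in, while the arm keeps its last pose, push and grip.
It also fails if it takes over 38 s, if anything falls off the work surface, if the arm or the gripper's body presses on something with over 40 N, if the wrist force passes 120 N, or if a joint passes its speed limit or range.

ROBOT

A 7-joint arm with a two-finger parallel gripper is mounted at the origin on the work surface. World frame = base frame: x ahead of the robot, y to its left, z up, the work surface at z = 0. Lengths are in mm, angles in rad, forces in N, time in s.
With the tool pointing down it reaches from about 400 to 875 mm from the base axis. Payload 4.4 kg.
Tool frame: the origin (TCP) lies on the centre line of the jaws, within the pads' length; the fingertips stand 8 mm ahead of it and the grasp point (between the pads) lies 11 mm behind it; x points along the fingers, z is the direction in which the jaws open and shut, and the axes are right-handed (so a half turn about x gives the same grasp; the last joint's range is limited). The gripper opens to 85 mm and grips with 20 to 120 N. Pads are 22 mm wide; open, the fingers measure 114 mm over their backs; the gripper's body (76 mm by 85 mm) begins 54 mm behind the grasp point. The pads swing forward as they close: fully open they stand 13 mm farther back than shut.
Start: joints at [1.105, 0.628, 0.038, 1.517, -0.027, 0.996, -0.02], TCP at [253.03, -598.743, 239.313] pointing down, gripper open.
Joint ranges: [-3.06, 3.06], [-0.37, 2.12], [-1.25, 1.32], [0.18, 2.47], [-1.1, 4.24], [0.23, 1.98], [-2.94, 2.94]. Speed limits (rad/s): [2.57, 2.57, 3.14, 3.14, 3.14, 3.14, 3.14].

INTERFACE

Orientations are given as [roll, pitch, yaw] about the fixed x, y, z axes, in that order (R = Rz(yaw) Ry(pitch) Rx(roll)).
In Python, from cell import ctrl, get_image, camera_params gives the robot as it stands. The module is installed in compiled form; this text tells all that it offers.
- The arm moves only by the shell command python3 -m handwheel 'ROWS'. ROWS is text: rows parted by semicolons, each of 7 numbers parted by spaces: the opening, from -1 (shut) to 1 (fully open), then the shift along the tool's x, y, z in mm, then the turn, a rotation vector about the tool's x, y, z in rad. In form: grip x y z wx wy wz; .... A call has 1 to 10 rows; each row shifts and turns the pose as measured when the row begins, along the tool's axes as they then stand; what a row does not reach is not made up. A row lasts 1/10 s, in which the tool goes at most 50 mm and 8.59 degrees, less where a joint would pass 70% of its speed; a pose out of reach is approached as far as the arm can. A call with a gripper value outside its range is refused whole. The fingers move at their own pace and stop on an object; the grip force is fixed at half the most. Time passes only in rows, so rows that do not move let the fingers close. It gives the time, the measured TCP pose, the force and the opening at its end, in the units of the state.
- ctrl.read_state(): the state, without advancing time (a new reading comes with each control period).
- get_image(name): name is "scene" or "top"; returns the picture (400x640x3 uint8, blue, green, red); there is no depth.
- camera_params(name): a dict with "fx", "fy", "cx", "cy" (pixels), "eye" and "orientation" of the camera in the world. Camera axes: x right, y up, looking along -z (the intrinsics and any distortion apply to the point x, -y, -z); pixel columns grow to the right and rows downward; lengths in mm; the calibration is good to about 2 mm. A picture is of the moment at which its call begins. camera_params takes no time and is no camera call.
- ctrl.finish_job(): hands the job in, once; it reports no verdict.
The state is a dict: "clock": time; "qpos": joint angles; "qd": joint speeds; "tau": joint torques, N m; "eef_pos": TCP position; "tool_rot": TCP orientation; "force": force on the tool from outside, world axes, zero at the start; "torque": the same for the moment, N m; "width": finger opening in mm.
Only numpy, scipy, OpenCV 4.12 (cv2) and the standard library are available. Lean on these libraries where they do the work, as an engineer would, in place of code of your own. Each camera call takes 0.05 s, during which the arm holds its last target.

## Working session

There is one attempt and no reset: what is moved stays moved. The work goes in short steps, Python scripts to look and compute and a shell command to move; the robot and the scene stay as the last step left them, time stands still between calls to the robot, and variables do not carry over. Pictures are saved under pics/ and viewed, and the job is handed in when it is done.

```bash
mkdir -p pics; python3 - <<'E'
from cell import ctrl,get_image,camera_params
import cv2,json
print(ctrl.read_state())
for n in("scene","top"):
    print(n,camera_params(n)); cv2.imwrite(f"pics/{n}0.png",get_image(n))
E
```

```text
{'clock': 0.0, 'qpos': array([ 1.10520497,  0.62935464,  0.03844108,  1.51836484, -0.02699089,
        0.99628038, -0.02000333]), 'qd': array([ 0.00163158,  0.00128514, -0.00039925, -0.00084309, -0.00069373,
        0.00020411,  0.00192026]), 'tau': array([-1.59110105e-04, -5.63399756e+01,  1.22566972e+00, -1.93442059e+01,
        1.10053376e-02,  1.06518911e-02, -8.76636790e-06]), 'eef_pos': array([ 252.7872937 , -598.1763521 ,  238.38454633]), 'tool_rot': array([-3.12445542,  1.56890715,  1.98772733]), 'force': array([-0.11605903, -0.79830674,  0.09304831]), 'torque': array([ 0.03699355, -0.01637489, -0.04419748]), 'width': 85.37184469918152}
scene {'fx': 361.06066120333765, 'fy': 361.06066120333765, 'cx': 321.2768229775958, 'cy': 194.2101192182942, 'eye': array([1325.79374954,  112.39174006,  573.20397785]), 'orientation': array([ 1.00092584, -0.01677557,  1.73585445])}
top {'fx': 481.23267509782636, 'fy': 481.23267509782636, 'cx': 321.59163166017834, 'cy': 199.99480067664496, 'eye': array([ 319.49091667,    3.59212121, 1432.72322687]), 'orientation': array([ 0.18389679, -0.0135205 , -1.55264304])}
```

View pics/scene0.png

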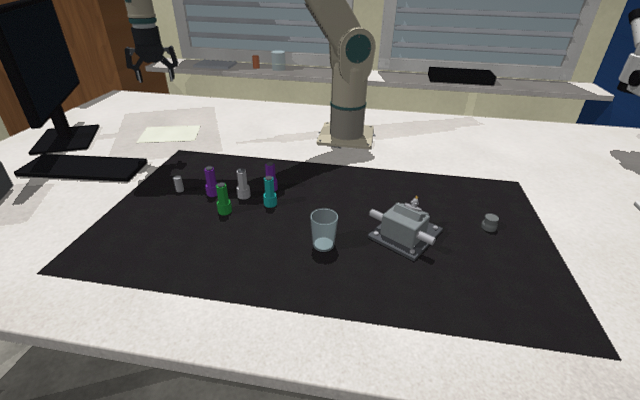

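View pics/top0.png

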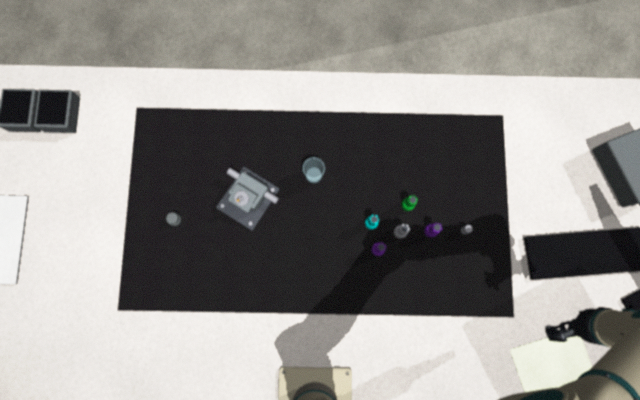

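```bash
cat > h.py <<'E'
import numpy as np,cv2
from scipy.spatial.transform import Rotation as R
from scipy.optimize import least_squares
from cell import camera_params
C={n:camera_params(n) for n in("scene","top")}
def proj(n,p):
    c=C[n]; q=(np.atleast_2d(p)-c["eye"])@R.from_euler('xyz',c["orientation"]).as_matrix()
    return np.c_[c["cx"]+c["fx"]*q[:,0]/-q[:,2],c["cy"]-c["fy"]*q[:,1]/-q[:,2]]
def ray(n,uv):
    c=C[n]; d=np.array([(uv[0]-c["cx"])/c["fx"],-(uv[1]-c["cy"])/c["fy"],-1])
    return c["eye"],R.from_euler('xyz',c["orientation"]).as_matrix()@d
def onz(n,uv,z):
    e,d=ray(n,uv); return e+d*(z-e[2])/d[2]
def tri(us,ut):
    f=lambda p:np.r_[proj("scene",p)[0]-us,proj("top",p)[0]-ut]
    s=least_squares(f,[500,0,50]); return s.x,s.fun
def crop(src,x0,y0,w,h,k,out):
    im=cv2.imread(src)[y0:y0+h,x0:x0+w]
    cv2.imwrite(out,cv2.resize(im,None,fx=k,fy=k,interpolation=cv2.INTER_CUBIC))
E
python3 - <<'E'
from h import *
crop("pics/scene0.png",165,155,120,70,6,"pics/c1.png")
crop("pics/top0.png",350,185,130,80,6,"pics/c2.png")
crop("pics/scene0.png",360,185,90,75,8,"pics/c3.png")
crop("pics/top0.png",205,155,90,80,7,"pics/c4.png")
E
```

```text
(no output)
```

View pics/c1.png

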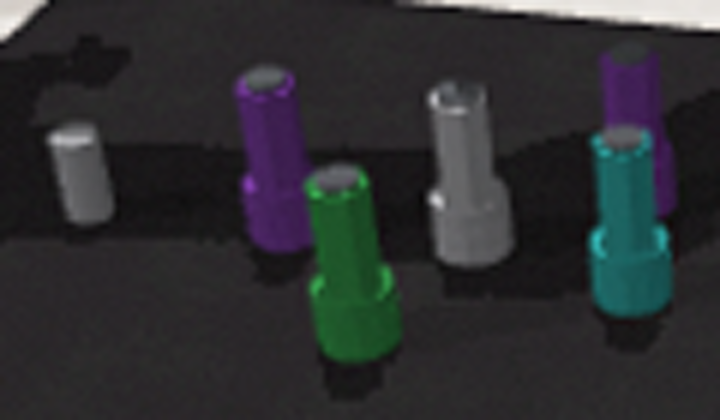

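View pics/c2.png

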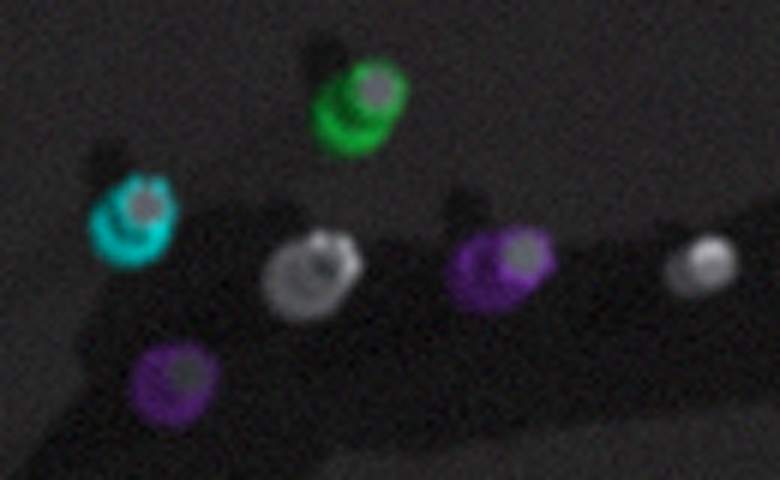

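View pics/c3.png

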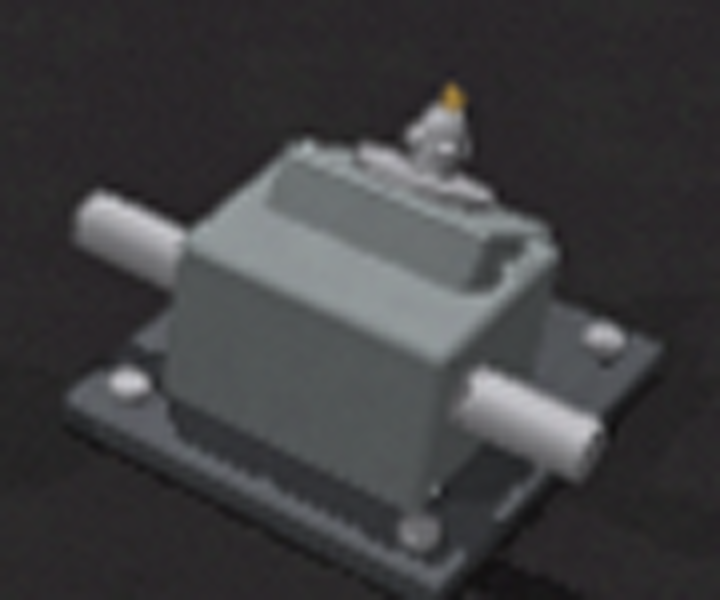

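View pics/c4.png

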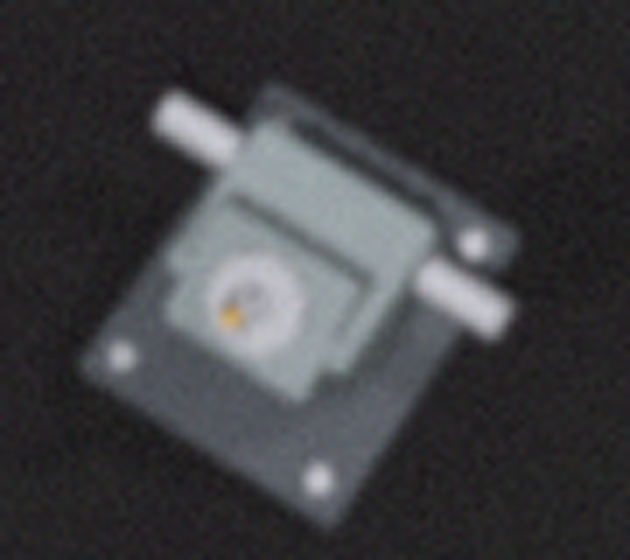

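```bash
python3 - <<'E'
from h import *
crop("pics/scene0.png",225,160,40,45,13,"pics/c5.png")
crop("pics/top0.png",385,215,36,30,16,"pics/c6.png")
for n,b in(("scene",(225,160,40,45)),("top",(385,215,36,30))):
    x,y,w,h=b; im=cv2.imread(f"pics/{n}0.png").max(2)[y:y+h,x:x+w]
    for r in im[::1]: print(' '.join('%3d'%v for v in r))
E
```

```text
44  44  45  43  43  42  42  42  43  43  43  42  43  43  42  42  43  43  41  43  41  42  42  43  41  41  42  41  40  43  42  41  44  44  44  43  43  41  43  43
 43  45  44  43  42  44  42  43  42  43  44  42  44  43  42  43  43  41  42  43  43  43  43  44  43  43  41  42  43  41  43  41  44  44  45  46  46  46  44  45
 44  45  42  43  42  41  42  42  44  43  40  43  43  41  44  42  43  42  42  43  41  44  43  43  42  43  43  43  42  43  43  43  45  46  43  43  45  44  43  43
 45  45  44  44  43  43  42  43  42  42  40  44  43  42  42  43  43  42  42  42  39  41  42  42  41  43  43  42  42  43  42  41  43  44  44  41  42  43  44  43
 45  42  42  43  43  45  44  43  44  44  43  43  43  41  44  42  42  43  43  43  42  40  42  44  42  42  44  42  44  43  44  43  45  44  44  43  43  43  41  49
 42  43  43  44  44  43  43  42  43  42  43  42  42  42  44  43  45  43  43  42  43  41  44  41  42  41  42  43  45  43  45  47  44  43  44  43  42  43  42  52
 43  46  44  44  44  45  44  44  43  45  44  44  41  42  42  41  41  40  42  41  43  43  42  44  45  43  43  43  44  42  44  45  44  46  46  
[... 9718 characters left out ...]
  25  19  17  17  17  15  19  27  21  23  17  22  19  20   7  17  21  15  25  24  21  21  23  21  18  13   8  18  17  16  16
 15  15  16  19  16  17  19  19  15  20  25  25  21  22  29  20  27  19  15  24  20  15  18  25  22  14  19  17  18  19  18  17  21  17  22  16
 15  18  20  20  15  21  21  22  18  21  19  26  23  21  19  14  16  22  18  24  18  22  14  22  13  17  18  14  20  14  19  14  22  17  17  21
 29  19  24  23  18  22  16  22  17  25  26  26  26  20  18  19  20  16  17  19  15  18  20  12  18  18  16  12  20  22  19  14  24  27  17  15
 50  33  13  20  23  22  26  22  23  21  19  21  21  25  20  16  20  16  20  21  17  15  18  23  14  23  23  18  19  20  21  18  16  21  17  28
```

View pics/c5.png

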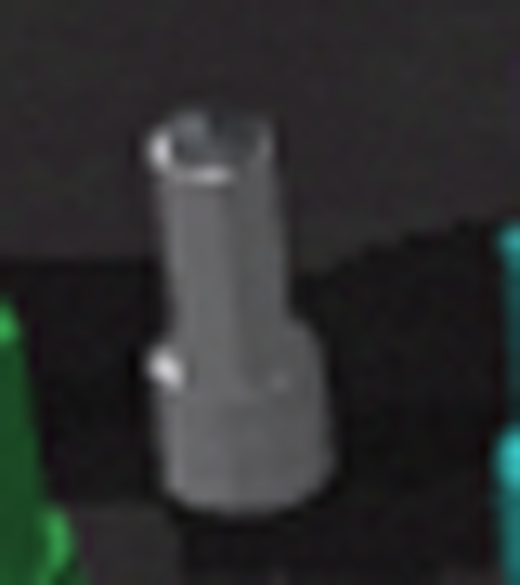

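View pics/c6.png

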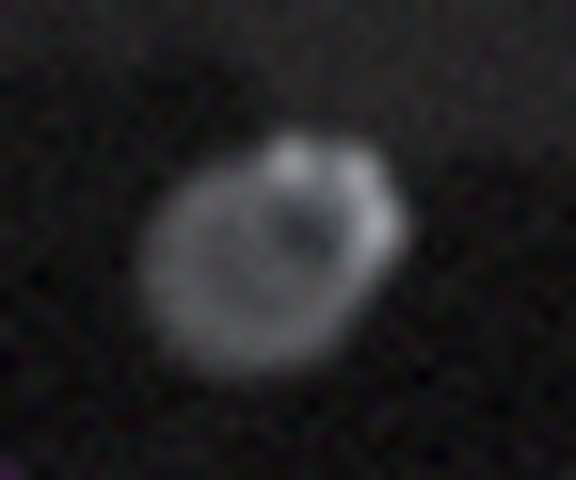

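```bash
cat >> h.py <<'E'
def ring(r,z,n=48,ph=0):
    a=np.arange(n)*2*np.pi/n+ph; return np.c_[r*np.cos(a),r*np.sin(a),np.full(n,z)]
def parts(yaw):
    return [np.r_[ring(18,0),ring(18,30)],np.r_[ring(13.856,30,6,yaw+np.pi/6),ring(13.856,82,6,yaw+np.pi/6)],np.r_[ring(12,82),ring(11,85)]]
def render(n,P,box,k=8):
    x,y,w,h=box; m=np.zeros((h*k,w*k),np.uint8)
    for p in P:
        q=(proj(n,p)-[x-.5,y-.5])*k
        cv2.fillConvexPoly(m,cv2.convexHull(np.round(q*16).astype(np.int32)),255,shift=4)
    return cv2.resize(m,(w,h),interpolation=cv2.INTER_AREA)/255.
E
cat > fitc.py <<'E'
from h import *
from scipy.optimize import minimize
B={"scene":(232,165,20,37),"top":(390,220,24,25)}
A={}
for n,b in B.items():
    x,y,w,h=b; im=cv2.imread(f"pics/{n}0.png").max(2)[y:y+h,x:x+w].astype(float)
    A[n]=np.clip((im-43)/(80-43),0,1) if n=="scene" else np.clip((im-28)/(72-28),0,1)
def cost(p,views=("scene","top")):
    c=0
    for n in views:
        r=render(n,[q+np.array([p[0],p[1],p[2]]) for q in parts(p[3])],B[n])
        if n=="top": r=cv2.GaussianBlur(r,(0,0),.9)
        c+=((r-A[n])**2).sum()
    return c
c0=tri((241.6,171.2),(405.3,227.3)); print(c0)
x0=onz("top",(401,234),0); print(x0)
for v in(("scene","top"),("scene",),("top",)):
  for zf in(0,1):
    if zf==1 and len(v)==1: continue
    best=None
    for y0 in np.radians([0,15,30,45]):
        f=lambda q:cost([q[0],q[1],q[2]*zf,q[3]/20],v)
        s=minimize(f,[c0[0][0],c0[0][1],0,y0*20],method='Nelder-Mead',options=dict(initial_simplex=[[c0[0][0]+a,c0[0][1]+b,c,y0*20+d] for a,b,c,d in((0,0,0,0),(5,0,0,0),(0,5,0,0),(0,0,5,0),(0,0,0,4))],maxiter=300))
        if best is None or s.fun<best.fun: best=s
    print(v,zf,best.x[:3],np.degrees(best.x[3]/20)%60,best.fun)
E
python3 fitc.py
```

```text
(array([ 495.93857272, -244.83655056,   83.62798039]), array([-1.21036519, -0.15509093, -1.20694031,  0.37611494]))
[ 487.61588461 -250.69586635    0.        ]
('scene', 'top') 0 [ 492.96071916 -245.85843681    3.1963024 ] 59.09030884261707 33.31879911456595
('scene', 'top') 1 [ 494.83474471 -245.04287234    2.68405413] 1.2850110106875974 26.426475774884025
('scene',) 0 [ 491.03473436 -246.38403815    2.86188944] 59.23399290581196 6.328485301910907
('top',) 0 [ 496.40923497 -248.16422924    2.53056602] 43.0848261097584 14.695868512050321
```

```bash
python3 - <<'E'
from h import *
M=R.from_euler('xyz',[-3.12445542,1.56890715,1.98772733]).as_matrix(); print(M.round(3), np.degrees(np.arctan2(M[1,2],M[0,2])))
# nipple rough
print("tip",tri((360+452/8-.5,185+92/8-.5),(205+232/7-.5,155+314/7-.5)))
# seat centre
print("seat",tri((360+427/8-.5,185+176/8-.5),(205+254/7-.5,155+305/7-.5)))
# foot bolts / corners
for nm,s,t in(("boltA",(127,383),(472,243)),("boltC",(418,530),(472,243)),("b-",(127,383),(0,0)),("b3",(604,338),(317,480))):
    pass
for t in((472,243),(317,480),(120,355),(270,85),(515,240),(330,528),(85,370)): print("top",t,onz("top",(205+t[0]/7-.5,155+t[1]/7-.5),10).round(1))
for t in((127,383),(418,530),(604,338),(70,395),(440,590),(660,348)): print("scene",t,onz("scene",(360+t[0]/8-.5,185+t[1]/8-.5),10).round(1))
for nm,s,t in(("rodends",(95,218),(170,105)),("rod2",(590,450),(500,320))):
    print(nm,tri((360+s[0]/8-.5,185+s[1]/8-.5),(205+t[0]/7-.5,155+t[1]/7-.5)))
E
```

```text
[[-0.001  0.921  0.389]
 [ 0.002  0.389 -0.921]
 [-1.    -0.    -0.002]] -67.0935060772561
tip (array([564.17332466, 225.6976608 , 102.49836078]), array([-0.01406001,  0.00032392, -0.01655246, -0.00153544]))
seat (array([572.81425544, 221.50416612,  76.97792064]), array([-0.11021411,  0.00221924, -0.13115604, -0.01118464]))
top (472, 243) [614.4 139.5  10. ]
top (317, 480) [510.2 201.5  10. ]
top (120, 355) [562.4 288.   10. ]
top (270, 85) [682.6 229.7  10. ]
top (515, 240) [616.1 121.1  10. ]
top (330, 528) [489.8 195.   10. ]
top (85, 370) [555.6 302.5  10. ]
scene (127, 383) [605.4 138.7  10. ]
scene (418, 530) [658.6 225.3  10. ]
scene (604, 338) [554.  288.2  10. ]
scene (70, 395) [614.6 121.5  10. ]
scene (440, 590) [683.6 230.4  10. ]
scene (660, 348) [556.  305.4  10. ]
rodends (array([646.74635101, 172.47357618, 106.71866255]), array([22.65895337, -0.10010755, 28.90353732,  1.28792236]))
rod2 (array([591.05841609, 223.06456983, -17.11683328]), array([-25.21857191,   0.39624076, -30.82521657,  -2.27639903]))
```

Look-alikes in the scene picture: purple (211,181) and (270,175), green (224,199), turquoise (270,192), plain roller (179,184) and loupe (490,222). The one grey coupler with a sleeve and hex grip is at (243,184) in scene and (402,231) in top. The crop c5 confirms it. One pair of flats faces about -61° in the world.

```bash
python3 -m handwheel '0.18 0 36 -23 -0.107 0 0;0.18 0 38.2 -19.1 0 0 0;0.18 0 38.2 -19.1 0 0 0;0.18 0 38.2 -19.1 0 0 0;0.18 0 38.2 -19.1 0 0 0;0.18 0 38.2 -19.1 0 0 0;0.18 0 38.2 -19.1 0 0 0;0.18 0 38.2 -19.1 0 0 0;0.18 0 38.2 -19.1 0 0 0;0.18 0 30 -15 0 0 0'
cat > st.py <<'E'
from h import *
from cell import ctrl
import sys
s=ctrl.read_state(); M=R.from_euler('xyz',s["tool_rot"]).as_matrix()
print("clk",s["clock"],"pos",s["eef_pos"].round(1),"w",round(s["width"],1),"F",s["force"].round(1),"q",s["qpos"].round(2))
print("xt",M[:,0].round(3),"zt",M[:,2].round(3),"yaw",np.degrees(np.arctan2(M[1,2],M[0,2])).round(1))
if len(sys.argv)>3:
    g=np.array(list(map(float,sys.argv[1:4]))); print("tool shift",(M.T@(g-s["eef_pos"])).round(1))
if len(sys.argv)>9:
    a=np.array(list(map(float,sys.argv[4:7])));z=np.array(list(map(float,sys.argv[7:10])));a/=np.linalg.norm(a);z-=a*(a@z);z/=np.linalg.norm(z)
    T=np.c_[a,np.cross(z,a),z]; print("rotvec",R.from_matrix(M.T@T).as_rotvec().round(3))
E
python3 st.py 494 -246 240 0 0 -1 0.485 -0.875 0
```

```text
clock: 1.1
eef_pos: [490.4, -245.6, 232.9]
tool_rot: [-2.347, 1.562, 2.863]
force: [0.2, 0.3, -0.5]
width: 50.4
clk 1.1 pos [ 490.4 -245.6  232.9] w 50.4 F [ 0.2  0.3 -0.5] q [ 0.41  0.49 -0.    1.8   0.    0.85 -0.66]
xt [-0.009  0.002 -1.   ] zt [ 0.477 -0.879 -0.006] yaw -61.5
tool shift [-7.1  2.9  2. ]
rotvec [-0.008 -0.006  0.006]
```

```bash
python3 -m handwheel '0.18 30 2.9 2 -0.008 -0.006 0.006;0.18 35 0 0 0 0 0;0.18 35 0 0 0 0 0;0.18 20 0 0 0 0 0;0.18 0 0 0 0 0 0'
python3 st.py 494 -246 44 0 0 -1 0.485 -0.875 0
python3 - <<'E'
from h import *
from cell import get_image
for n in("scene","top"): cv2.imwrite(f"pics/{n}1.png",get_image(n))
crop("pics/scene1.png",195,110,100,110,5,"pics/d1.png")
crop("pics/top1.png",360,185,90,80,6,"pics/d2.png")
E
```

```text
clock: 1.6
eef_pos: [500.3, -236.7, 109.2]
tool_rot: [1.641, 1.565, 0.591]
force: [-0.6, -0.7, 0.1]
width: 50.6
clk 1.6 pos [ 500.3 -236.7  109.2] w 50.6 F [-0.6 -0.7  0.1] q [ 0.4   0.67 -0.01  1.91  0.01  0.56 -0.66]
xt [ 0.005  0.003 -1.   ] zt [ 0.498 -0.867 -0.   ] yaw -60.2
tool shift [ 65.1 -10.4   5. ]
rotvec [ 0.015 -0.    -0.006]
```

View pics/d1.png

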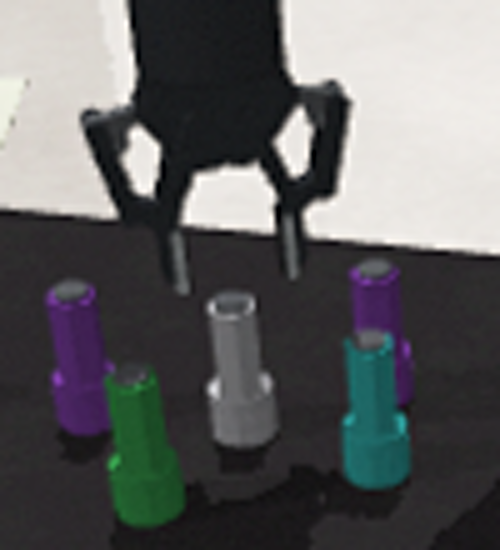

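View pics/d2.png

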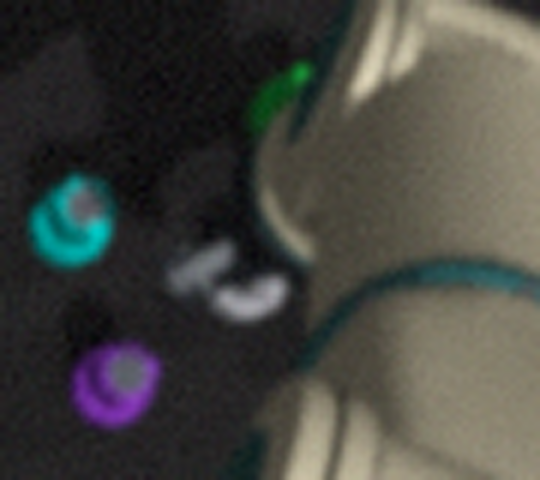

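```bash
python3 -m handwheel '0.18 0 -8 4 0.015 0 -0.006;0.18 0 -2 1 0 0 0;0.18 0 0 0 0 0 0'
python3 st.py 494 -246 44 0 0 -1 0.485 -0.875 0
python3 - <<'E'
from h import *
print(proj("scene",[500.3,-236.7,101]), 195+236/5-.5,110+284/5-.5)
E
```

```text
clock: 2.0
eef_pos: [496.9, -249.5, 115.2]
tool_rot: [0.546, 1.561, -0.522]
force: [-0.1, -0.1, 0.2]
width: 50.2
clk 2.0 pos [ 496.9 -249.5  115.2] w 50.2 F [-0.1 -0.1  0.2] q [ 0.42  0.66 -0.01  1.9   0.01  0.57 -0.66]
xt [ 0.009 -0.005 -1.   ] zt [ 0.482 -0.876  0.009] yaw -61.2
tool shift [71.2 -1.2 -5.1]
rotvec [-0.003  0.009 -0.005]
[[242.01849838 166.51462261]] 241.7 166.3
```

```bash
python3 -m handwheel '0.18 0 0 0 0 0 0;0.18 0 0 0 0 0 0'; python3 st.py 494 -246 44 0 0 -1 0.485 -0.875 0
```

```text
clock: 2.2
eef_pos: [497.5, -250.4, 116.7]
tool_rot: [0.563, 1.558, -0.506]
force: [0.1, 0.2, -0.2]
width: 50.5
clk 2.2 pos [ 497.5 -250.4  116.7] w 50.5 F [ 0.1  0.2 -0.2] q [ 0.42  0.66 -0.01  1.9   0.01  0.57 -0.66]
xt [ 0.011 -0.006 -1.   ] zt [ 0.481 -0.877  0.011] yaw -61.2
tool shift [72.7 -1.5 -6.3]
rotvec [-0.004  0.011 -0.007]
```

```bash
python3 -m handwheel '0.18 0 -1.5 -5.5 -0.004 0.011 -0.007;0.18 20 0 0 0 0 0;0.18 0 0 0 0 0 0;0.18 0 0 0 0 0 0'; python3 st.py 494 -246 44 0 0 -1 0.485 -0.875 0
```

```text
clock: 2.6
eef_pos: [493.8, -245.2, 97.5]
tool_rot: [2.891, 1.57, 1.827]
force: [-0.0, -0.0, -0.6]
width: 50.3
clk 2.6 pos [ 493.8 -245.2   97.5] w 50.3 F [-0.  -0.  -0.6] q [ 0.42  0.69 -0.01  1.92  0.01  0.54 -0.66]
xt [-0.     0.001 -1.   ] zt [ 0.486 -0.874 -0.001] yaw -60.9
tool shift [53.5 -0.2  0.8]
rotvec [ 0.001 -0.001 -0.   ]
```

```bash
python3 -m handwheel '0.18 18 0 0 0 0 0;0.18 18 0 0 0 0 0;0.18 14 0 0 0 0 0;0.18 0 0 0 0 0 0;0.18 0 0 0 0 0 0'; python3 st.py 494 -246 44 0 0 -1 0.485 -0.875 0
```

```text
clock: 3.1
eef_pos: [495.8, -245.5, 49.0]
tool_rot: [0.955, 1.567, -0.108]
force: [-0.0, -0.5, 1.0]
width: 50.4
clk 3.1 pos [ 495.8 -245.5   49. ] w 50.4 F [-0.  -0.5  1. ] q [ 0.41  0.77 -0.01  1.93  0.01  0.43 -0.66]
xt [ 0.003 -0.    -1.   ] zt [ 0.487 -0.874  0.002] yaw -60.9
tool shift [ 5.  -1.9 -0.4]
rotvec [ 0.002  0.002 -0.003]
```

```bash
python3 -m handwheel '0.18 5 -1.5 0 0 0 0;0.18 0 0 0 0 0 0;-1 0 0 0 0 0 0;-1 0 0 0 0 0 0;-1 0 0 0 0 0 0;-1 0 0 0 0 0 0;-1 0 0 0 0 0 0;-1 0 0 0 0 0 0'; python3 st.py 494 -246 44 0 0 -1 0.485 -0.875 0
python3 - <<'E'
from h import *
from cell import get_image
cv2.imwrite(f"pics/scene2.png",get_image("scene"))
crop("pics/scene2.png",195,110,100,110,5,"pics/d3.png")
E
```

```text
clock: 3.9
eef_pos: [495.2, -246.6, 45.6]
tool_rot: [0.844, 1.565, -0.218]
force: [0.0, 0.7, -0.4]
width: 22.9
clk 3.9 pos [ 495.2 -246.6   45.6] w 22.9 F [ 0.   0.7 -0.4] q [ 0.42  0.78 -0.01  1.94  0.01  0.42 -0.66]
xt [ 0.005 -0.001 -1.   ] zt [ 0.487 -0.874  0.004] yaw -60.9
tool shift [ 1.6 -0.8 -1.1]
rotvec [ 0.002  0.004 -0.004]
```

View pics/d3.png

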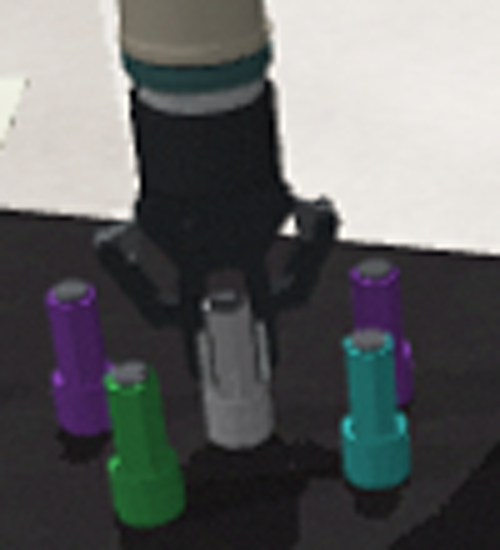

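The grey coupler is now between the jaws, with the fingers at about scene (240,184) and the neighbours untouched. Next I lift and carry it.

```bash
python3 -m handwheel '-1 -15 0 0 0 0 0;-1 -30 0 0 0 0 0;-1 -40 0 0 0 0 0;-1 -40 0 0 0 0 0;-1 -30 0 0 0 0 0;-1 0 0 0 0 0 0;-1 0 0 0 0 0 0'; python3 st.py 530 240 230 0.402 -.242 -.883 0.757 -.455 .469
```

```text
clock: 4.65
eef_pos: [492.1, -245.4, 203.5]
tool_rot: [-3.055, 1.569, 2.165]
force: [-0.2, 0.5, -2.9]
width: 23.2
clk 4.65 pos [ 492.1 -245.4  203.5] w 23.2 F [-0.2  0.5 -2.9] q [ 0.42  0.53 -0.01  1.84  0.    0.78 -0.66]
xt [-0.001  0.002 -1.   ] zt [ 0.487 -0.874 -0.002] yaw -60.9
tool shift [ -25.7  269.3 -405.6]
rotvec [-0.511 -0.479  0.127]
```

```bash
python3 -m handwheel '-1 -5 15 -23 0 0 0;-1 -5 25 -38 0 0 0;-1 -5 27 -41 0 0 0;-1 -5 27 -41 0 0 0;-1 -5 27 -41 0 0 0;-1 0 27 -41 0 0 0;-1 0 27 -41 0 0 0;-1 0 27 -41 0 0 0;-1 0 27 -41 0 0 0;-1 0 20 -29 0 0 0'; python3 st.py 530 240 230 0.402 -.242 -.883 0.757 -.455 .469
```

```text
clock: 5.65
eef_pos: [520.4, 208.9, 210.6]
tool_rot: [-1.884, 1.541, -2.963]
force: [0.6, -0.3, -2.5]
width: 23.1
clk 5.65 pos [520.4 208.9 210.6] w 23.1 F [ 0.6 -0.3 -2.5] q [-0.42  0.55 -0.02  1.78  0.    0.85 -1.51]
xt [-0.029 -0.005 -1.   ] zt [ 0.472 -0.881 -0.009] yaw -61.8
tool shift [-19.8  22.6 -23. ]
rotvec [-0.521 -0.493  0.156]
```

```bash
python3 -m handwheel '-1 -15 15 -15 -0.08 -0.075 0.024;-1 -5 0 0 -0.1 -0.095 0.03;-1 0 0 0 -0.1 -0.095 0.03;-1 0 0 0 -0.1 -0.095 0.03;-1 0 0 0 -0.08 -0.08 0.025;-1 0 0 0 0 0 0;-1 0 0 0 0 0 0'; python3 st.py 533 245 170 0.402 -.242 -.883 0.757 -.455 .469
```

```text
clock: 6.35
eef_pos: [519.3, 238.9, 215.7]
tool_rot: [-0.019, 1.135, -0.588]
force: [0.1, -0.0, -1.6]
width: 23.2
clk 6.35 pos [519.3 238.9 215.7] w 23.2 F [ 0.1 -0.  -1.6] q [-0.86  0.52  0.19  1.96  0.58  0.62 -1.73]
xt [ 0.351 -0.234 -0.907] zt [ 0.765 -0.487  0.422] yaw -32.5
tool shift [ 44.8  12.9 -11.8]
rotvec [-0.023 -0.053  0.02 ]
```

```bash
python3 -m handwheel '-1 15 4 -4 -0.023 -0.053 0.02;-1 20 4 -4 0 0 0;-1 10 4 -4 0 0 0;-1 0 0 0 0 0 0;-1 0 0 0 0 0 0'; python3 st.py 533.8 244.2 167.3 0.402 -.242 -.883 0.757 -.455 .469
python3 - <<'E'
from h import *
from cell import get_image
for n in("scene","top"): cv2.imwrite(f"pics/{n}3.png",get_image(n))
crop("pics/scene3.png",360,150,90,75,8,"pics/e1.png")
crop("pics/top3.png",205,155,90,80,7,"pics/e2.png")
E
```

```text
clock: 6.85
eef_pos: [538.4, 240.6, 167.9]
tool_rot: [0.006, 1.085, -0.552]
force: [0.4, -0.5, -2.5]
width: 23.1
clk 6.85 pos [538.4 240.6 167.9] w 23.1 F [ 0.4 -0.5 -2.5] q [-0.92  0.62  0.28  2.    0.69  0.48 -1.87]
xt [ 0.398 -0.245 -0.884] zt [ 0.75  -0.468  0.467] yaw -32.0
tool shift [-2.2  0.6 -5.5]
rotvec [-0.015 -0.003  0.005]
```

View pics/e1.png

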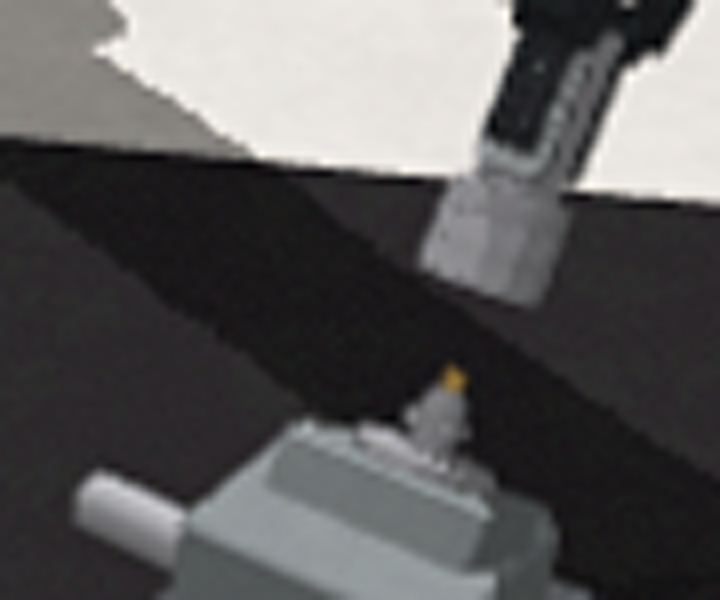

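View pics/e2.png

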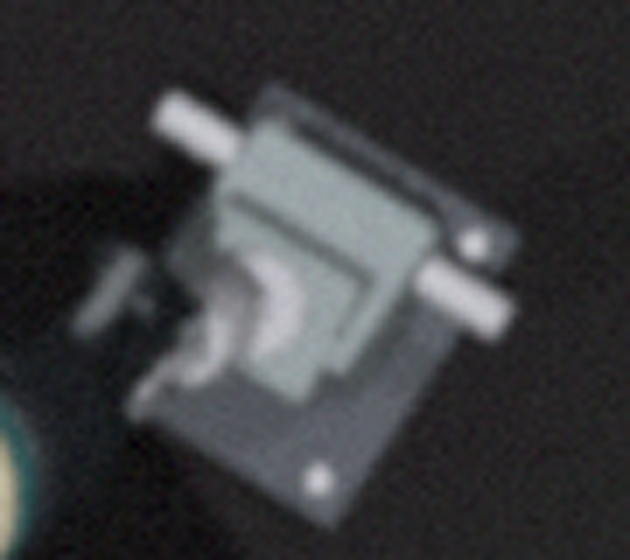

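```bash
cat >> h.py <<'E'
def frame(a):
    a=np.array(a,float);a/=np.linalg.norm(a);u=np.cross([0,0,1],a)
    u=u/np.linalg.norm(u);return np.c_[u,np.cross(a,u),a]
def draw(img,n,x0,y0,k,P,col):
    q=np.round(((proj(n,P)-[x0,y0]+.5)*k)*16).astype(np.int32)
    cv2.polylines(img,[q],True,col,1,cv2.LINE_AA,4)
def overlay(src,n,x0,y0,w,h,k,out,S=None,a=None,M0=None,x=None):
    im=cv2.imread(src)[y0:y0+h,x0:x0+w]; im=cv2.resize(im,None,fx=k,fy=k,interpolation=cv2.INTER_CUBIC)
    if S is not None:
        F=frame(a)
        for r,z in((22,0),(7,14),(4.5,20),(3.5,26)): draw(im,n,x0,y0,k,ring(r,z)@F.T+S,(0,255,0))
        draw(im,n,x0,y0,k,np.array([[0,0,0],[0,0,26.]])@F.T+S,(0,255,255))
    if M0 is not None:
        F=frame(-np.array(x))
        for r,z in((18,0),(18,30)): draw(im,n,x0,y0,k,ring(r,z)@F.T+M0,(0,0,255))
        draw(im,n,x0,y0,k,np.array([[0,0,-30],[0,0,85.]])@F.T+M0,(255,0,255))
    cv2.imwrite(out,im)
E
python3 - <<'E'
from h import *
S=np.array([574,220,79.]);a=np.array([-.402,.242,.883])
x=np.array([.398,-.245,-.884]);T=np.array([538.4,240.6,167.9]);M0=T+45.6*x
overlay("pics/scene3.png","scene",385,150,60,70,8,"pics/e3.png",S,a,M0,x)
overlay("pics/top3.png","top",215,170,50,50,11,"pics/e4.png",S,a,M0,x)
overlay("pics/scene0.png","scene",395,185,40,35,15,"pics/e5.png",S,a)
overlay("pics/top0.png","top",220,180,40,35,15,"pics/e6.png",S,a)
E
```

```text
(no output)
```

View pics/e3.png

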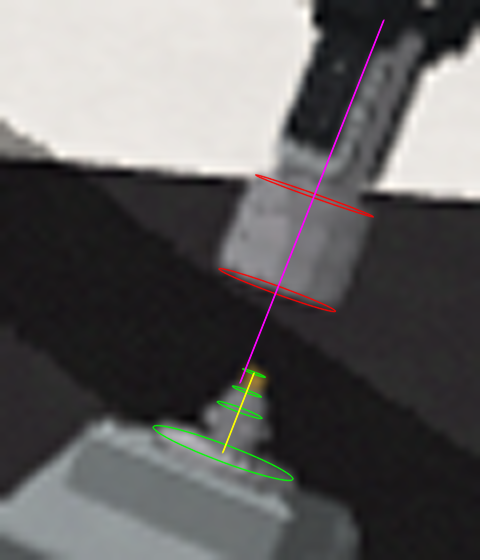

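View pics/e4.png

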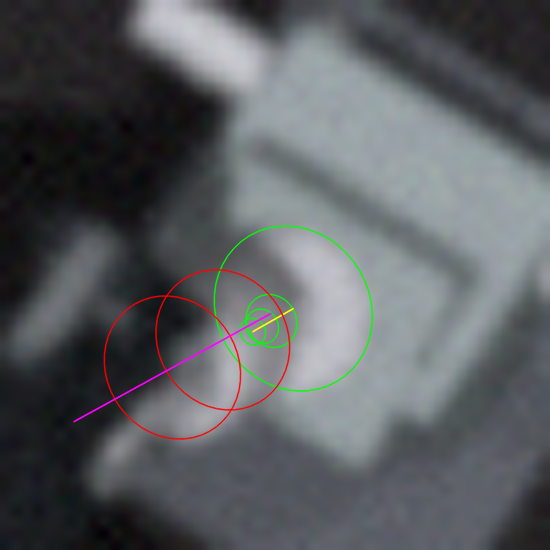

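View pics/e5.png

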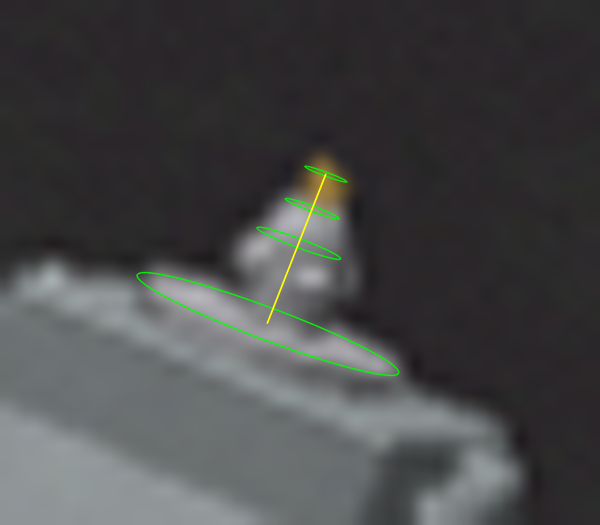

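View pics/e6.png

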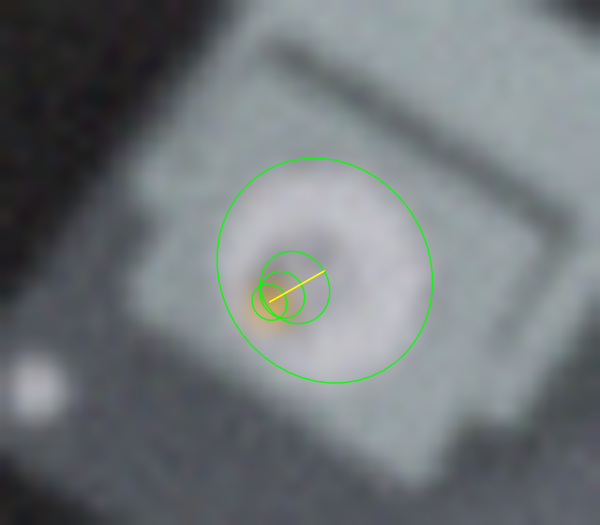

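```bash
python3 - <<'E'
from h import *
S=np.array([574,220,79.]);a=np.array([-.402,.242,.883]);a/=np.linalg.norm(a)
uv={}
for n,(x,y,w,h) in(("scene",(410,190,14,14)),("top",(230,190,16,16))):
  for f in([0,3] if n=="scene" else [0]):
    im=cv2.imread(f"pics/{n}{f}.png")[y:y+h,x:x+w].astype(float); e=im[:,:,2]-im[:,:,0]
    e-=np.median(e); e[e<(15 if n=="scene" else 8)]=0
    Y,X=np.mgrid[y:y+h,x:x+w]; c=np.array([(X*e).sum(),(Y*e).sum()])/e.sum()
    print(n,f,c,e.sum(),(e>0).sum(),"pred z23,z26",proj(n,S+23*a),proj(n,S+26*a)); print(e.astype(int)) if f==0 else 0
    if f==0: uv[n]=c
p,r=tri(uv["scene"],uv["top"]); print("brass",p,r,"seat",p-23*a)
E
```

```text
scene 0 [416.12897822 196.81742044] 597.0 11 pred z23,z26 [[415.73515659 197.22757886]] [[416.18751843 196.07436403]]
[[  0   0   0   0   0   0   0   0   0   0   0   0   0   0]
 [  0   0   0   0   0   0   0   0   0   0   0   0   0   0]
 [  0   0   0   0   0   0   0   0   0   0   0   0   0   0]
 [  0   0   0   0   0   0   0   0   0   0   0   0   0   0]
 [  0   0   0   0   0   0   0   0   0   0   0   0   0   0]
 [  0   0   0   0   0   0  37   0   0   0   0   0   0   0]
 [  0   0   0   0   0  39  90  43   0   0   0   0   0   0]
 [  0   0   0   0   0  54 100  75  22   0   0   0   0   0]
 [  0   0   0   0   0  33  63  41   0   0   0   0   0   0]
 [  0   0   0   0   0   0   0   0   0   0   0   0   0   0]
 [  0   0   0   0   0   0   0   0   0   0   0   0   0   0]
 [  0   0   0   0   0   0   0   0   0   0   0   0   0   0]
 [  0   0   0   0   0   0   0   0   0   0   0   0   0   0]
 [  0   0   0   0   0   0   0   0   0   0   0   0   0   0]]
scene 3 [416.20471014 196.92934783] 552.0 11 pred z23,z26 [[415.73515659 197.22757886]] [[416.18751843 196.07436403]]
top 0 [237.56723716 199.86552567] 818
[... 338 characters left out ...]
  0  0  0  0  0  0  0  0  0  0  0  0  0  0  0]
 [ 0  0  0  0  0  0  0  0  0  0  0  0  0  0  0  0]
 [ 0  0  0  0  0  0  0  0  0  0  0  0  0  0  0  0]
 [ 0  0  0  0  0  0  9 27 32 15  0  0  0  0  0  0]
 [ 0  0  0  0  0  9 31 70 77 37  0  0  0  0  0  0]
 [ 0  0  0  0  0  0 42 87 94 46 14  0  0  0  0  0]
 [ 0  0  0  0  0  0 31 54 59 32  0  0  0  0  0  0]
 [ 0  0  0  0  0  0  8 17 15 12  0  0  0  0  0  0]
 [ 0  0  0  0  0  0  0  0  0  0  0  0  0  0  0  0]
 [ 0  0  0  0  0  0  0  0  0  0  0  0  0  0  0  0]
 [ 0  0  0  0  0  0  0  0  0  0  0  0  0  0  0  0]]
brass [563.2502222  226.42085668  99.63678023] [-0.04604823  0.0010639  -0.05418036 -0.00503511] seat [572.49688336 220.85445867  79.32632798]
```

```bash
python3 - <<'E'
from h import *
im=cv2.imread("pics/top3.png"); im=(255*(np.clip(im/150.,0,1)**.6)).astype(np.uint8); cv2.imwrite("pics/t3g.png",im)
S=np.array([573,220.5,79.3]);a=np.array([-.402,.242,.883])
x=np.array([.398,-.245,-.884]);T=np.array([538.4,240.6,167.9]);M0=T+45.6*x
overlay("pics/t3g.png","top",210,175,50,40,12,"pics/e7.png")
overlay("pics/t3g.png","top",210,175,50,40,12,"pics/e8.png",S,a,M0,x)
E
```

```text
(no output)
```

View pics/e7.png

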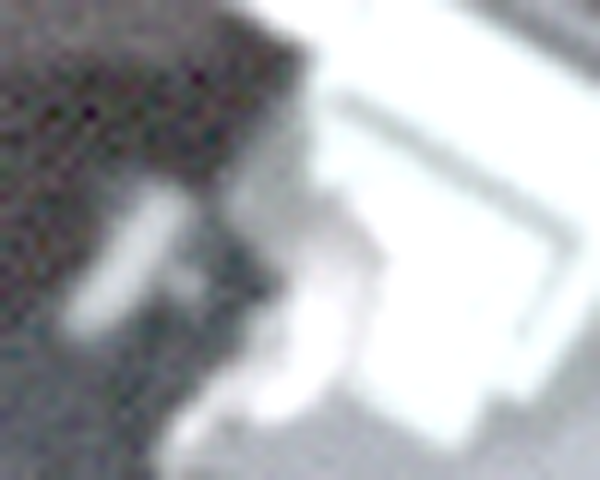

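View pics/e8.png

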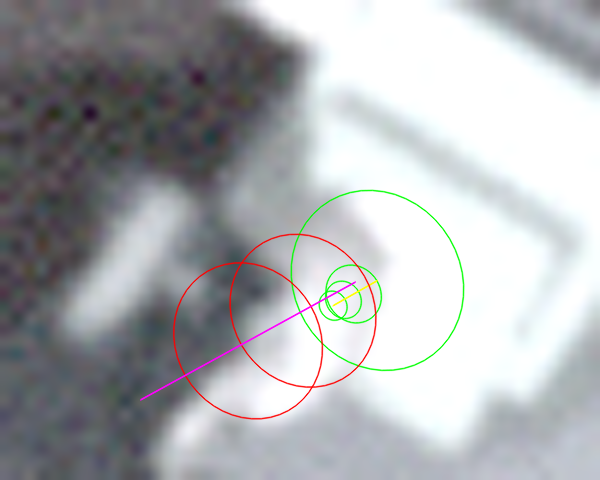

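```bash
python3 -m handwheel '-1 0 0.5 -5.5 -0.015 -0.003 0.005;-1 10 0 0 0 0 0;-1 5 0 0 0 0 0;-1 0 0 0 0 0 0;-1 0 0 0 0 0 0'; python3 st.py 541.8 239.3 147.8 0.402 -.242 -.883 0.757 -.455 .469
python3 st.py 541.8 239.3 147.8|head -1
```

```text
clock: 7.45
eef_pos: [541.2, 240.7, 153.0]
tool_rot: [0.009, 1.081, -0.532]
force: [-0.2, -0.2, -2.1]
width: 23.3
clk 7.45 pos [541.2 240.7 153. ] w 23.3 F [-0.2 -0.2 -2.1] q [-0.93  0.65  0.3   2.01  0.72  0.43 -1.89]
xt [ 0.405 -0.238 -0.883] zt [ 0.756 -0.455  0.47 ] yaw -31.0
tool shift [ 5.2 -0.9 -1.4]
rotvec [-0.001  0.001 -0.005]
clk 7.45 pos [541.2 240.7 153. ] w 23.3 F [-0.2 -0.2 -2.1] q [-0.93  0.65  0.3   2.01  0.72  0.43 -1.89]
```

```bash
python3 -m handwheel '-1 4 -0.9 -1.4 0 0 0;-1 0 0 0 0 0 0;-1 0 0 0 0 0 0'; python3 st.py 541.8 239.3 147.8 0.402 -.242 -.883 0.757 -.455 .469
python3 - <<'E'
from h import *
from cell import get_image,ctrl
s=ctrl.read_state();x=R.from_euler('xyz',s["tool_rot"]).as_matrix()[:,0]
for n in("scene","top"): cv2.imwrite(f"pics/{n}4.png",get_image(n))
S=np.array([573,220.5,79.3]);a=np.array([-.402,.242,.883]);M0=s["eef_pos"]+45.6*x
overlay("pics/scene4.png","scene",395,155,45,50,12,"pics/f0.png")
overlay("pics/scene4.png","scene",395,155,45,50,12,"pics/f1.png",S,a,M0,x)
overlay("pics/top4.png","top",210,175,50,40,12,"pics/f2.png")
overlay("pics/top4.png","top",210,175,50,40,12,"pics/f3.png",S,a,M0,x)
for i in(0,2): 
    A=cv2.imread(f"pics/f{i}.png");B=cv2.imread(f"pics/f{i+1}.png")
    cv2.imwrite(f"pics/g{i}.png",cv2.resize(np.hstack([A,B]) ,(800,int(800*A.shape[0]/A.shape[1]/2))))
E
```

```text
clock: 7.75
eef_pos: [541.3, 239.6, 148.5]
tool_rot: [0.009, 1.081, -0.531]
force: [0.0, -0.1, -2.5]
width: 23.1
clk 7.75 pos [541.3 239.6 148.5] w 23.1 F [ 0.  -0.1 -2.5] q [-0.93  0.66  0.31  2.02  0.73  0.42 -1.9 ]
xt [ 0.405 -0.238 -0.883] zt [ 0.756 -0.455  0.47 ] yaw -31.0
tool shift [ 0.9 -0.1  0.2]
rotvec [-0.     0.001 -0.005]
```

View pics/g0.png

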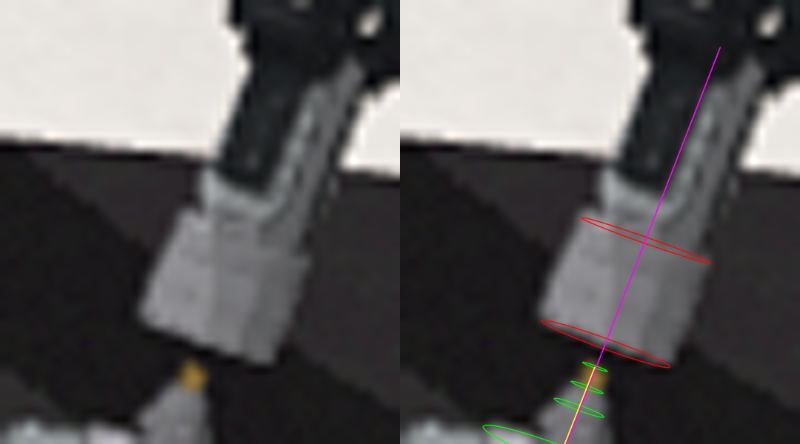

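View pics/g2.png

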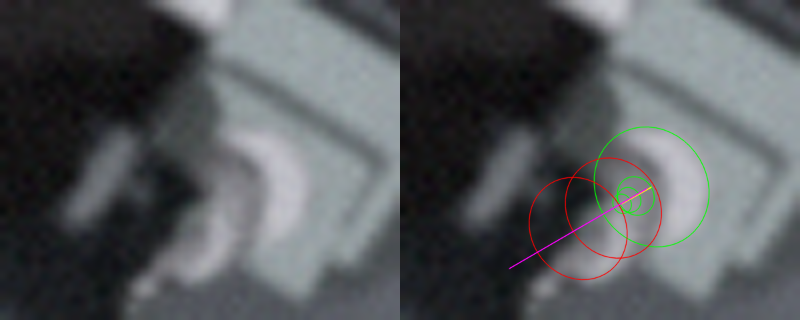

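View pics/f1.png

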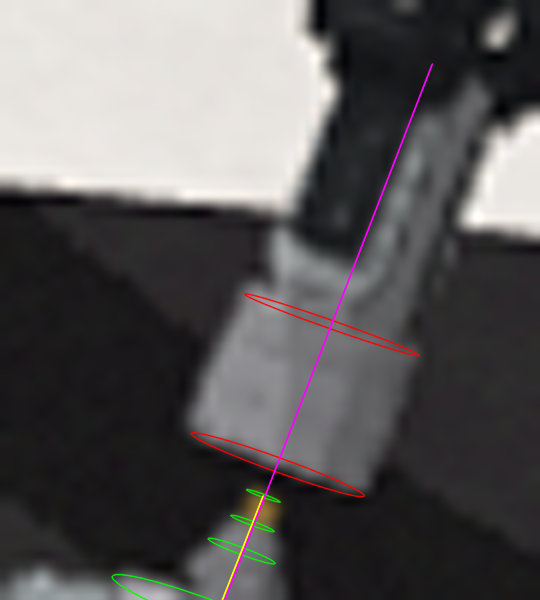

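Pictures: in scene the mouth centre is at about (418,193), with the brass tip (416,197) on its axis. In top, the sleeve and seat edges match the model outlines to about 1 px. I go in slowly, watching the forces.

```bash
python3 -m handwheel '-1 5 0 0 0 0 0;-1 5 0 0 0 0 0;-1 3 0 0 0 0 0;-1 0 0 0 0 0 0'; cat > al.py <<'E'
from h import *
from cell import ctrl
s=ctrl.read_state();M=R.from_euler('xyz',s["tool_rot"]).as_matrix()
S=np.array([573,220.5,79.3]);a=np.array([-.402,.242,.883]);a/=np.linalg.norm(a)
d=M.T@(S+45.6*a-s["eef_pos"]); z=np.array([.757,-.455,.469]);z-=a*(a@z);z/=np.linalg.norm(z)
T=np.c_[-a,np.cross(z,-a),z]
print("clk",round(s["clock"],2),"to home(tool)",d.round(1),"rot",R.from_matrix(M.T@T).as_rotvec().round(3),"F tool",(M.T@s["force"]).round(1),"T tool",(M.T@s["torque"]).round(2),"w",round(s["width"],1))
E
python3 al.py
```

```text
clock: 8.25
eef_pos: [547.2, 236.4, 136.2]
tool_rot: [0.01, 1.081, -0.53]
force: [0.0, -0.1, -3.1]
width: 23.6
clk 8.25 to home(tool) [18.9 -0.4  0. ] rot [-0.001  0.001 -0.005] F tool [ 2.8 -0.1 -1.4] T tool [ 0.03  0.81 -0.04] w 23.6
```

```bash
python3 -m handwheel '-1 3 -0.3 0 0 0 -0.004;-1 3 0 0 0 0 0;-1 0 0 0 0 0 0'; python3 al.py
```

```text
clock: 8.55
eef_pos: [549.7, 234.5, 130.3]
tool_rot: [0.002, 1.081, -0.54]
force: [-0.1, 0.5, -3.3]
width: 23.2
clk 8.55 to home(tool) [12.2  0.   0.1] rot [-0.001  0.001 -0.001] F tool [ 2.8  0.4 -1.8] T tool [ 0.04  0.74 -0.  ] w 23.2
```

```bash
python3 -m handwheel '-1 2 0 0 0 0 0;-1 2 0 0 0 0 0'; python3 al.py;  python3 -m handwheel '-1 2 0 0 0 0 0;-1 2 0 0 0 0 0'; python3 al.py
```

```text
clock: 8.75
eef_pos: [551.2, 234.1, 127.4]
tool_rot: [0.003, 1.081, -0.538]
force: [-10.2, 2.5, 15.8]
width: 23.3
clk 8.75 to home(tool) [ 8.9 -0.4  0.1] rot [-0.001  0.001 -0.002] F tool [-18.7  -3.1  -1.4] T tool [-0.03  0.95 -0.6 ] w 23.3
clock: 8.95
eef_pos: [552.5, 234.6, 125.0]
tool_rot: [0.008, 1.081, -0.533]
force: [-2.5, 0.5, 0.3]
width: 23.3
clk 8.95 to home(tool) [ 6.4 -1.5  0.4] rot [-0.     0.001 -0.004] F tool [-1.3 -0.8 -2. ] T tool [ 0.02  0.9  -0.23] w 23.3
```

```bash
python3 -m handwheel '-1 2 0 0 0 0 0;-1 2 0 0 0 0 0'; python3 al.py;  python3 -m handwheel '-1 2 0 0 0 0 0;-1 2 0 0 0 0 0'; python3 al.py
```

```text
clock: 9.15
eef_pos: [553.9, 233.7, 121.6]
tool_rot: [0.008, 1.082, -0.532]
force: [-3.9, 0.4, 4.3]
width: 23.1
clk 9.15 to home(tool) [ 2.6 -1.5  0.6] rot [-0.     0.001 -0.005] F tool [-5.5 -1.6 -1.2] T tool [-0.04  0.85 -0.34] w 23.1
clock: 9.35
eef_pos: [555.5, 232.8, 118.1]
tool_rot: [0.009, 1.081, -0.532]
force: [-5.2, 1.6, 6.7]
width: 23.3
clk 9.35 to home(tool) [-1.4 -1.5  0.6] rot [-0.     0.001 -0.005] F tool [-8.4 -1.3 -1.5] T tool [-0.05  0.87 -0.4 ] w 23.3
```

```bash
python3 -m handwheel '-1 2 0 0 0 0 0;-1 2 0 0 0 0 0'; python3 al.py;  python3 -m handwheel '-1 2 0 0 0 0 0;-1 2 0 0 0 0 0'; python3 al.py
```

```text
clock: 9.55
eef_pos: [555.7, 232.8, 117.8]
tool_rot: [0.01, 1.08, -0.53]
force: [-19.2, 3.3, 29.8]
width: 23.4
clk 9.55 to home(tool) [-1.7 -1.7  0.6] rot [-0.     0.002 -0.005] F tool [-34.9  -6.8  -2. ] T tool [-0.03  1.07 -1.72] w 23.4
clock: 9.75
eef_pos: [555.7, 232.8, 117.8]
tool_rot: [0.012, 1.079, -0.528]
force: [-15.7, 1.9, 25.6]
width: 22.9
clk 9.75 to home(tool) [-1.7 -1.6  0.7] rot [-0.001  0.003 -0.007] F tool [-29.5  -6.3  -0.6] T tool [-0.03  1.09 -1.39] w 22.9
```

```bash
python3 -m handwheel '-1 2 -1 0 0 0 -0.006;-1 2 -0.7 0 0 0 -0.003'; python3 al.py
python3 - <<'E'
from h import *
from cell import get_image,ctrl
s=ctrl.read_state();x=R.from_euler('xyz',s["tool_rot"]).as_matrix()[:,0]
for n in("scene","top"): cv2.imwrite(f"pics/{n}5.png",get_image(n))
S=np.array([573,220.5,79.3]);a=np.array([-.402,.242,.883])
overlay("pics/scene5.png","scene",390,160,50,50,12,"pics/k0.png")
overlay("pics/top5.png","top",205,175,55,45,12,"pics/k1.png")
E
python3 al.py
```

```text
clock: 9.95
eef_pos: [555.7, 232.9, 117.8]
tool_rot: [0.004, 1.078, -0.537]
force: [-14.9, 2.8, 23.8]
width: 23.2
clk 9.95 to home(tool) [-1.7 -1.7  0.7] rot [-0.001  0.004 -0.002] F tool [-27.7  -5.3  -1.3] T tool [-0.05  1.09 -1.14] w 23.2
clk 10.05 to home(tool) [-1.7 -1.7  0.7] rot [-0.001  0.004 -0.002] F tool [-26.9  -4.9  -1.8] T tool [-0.02  1.09 -1.07] w 22.9
```

View pics/k0.png

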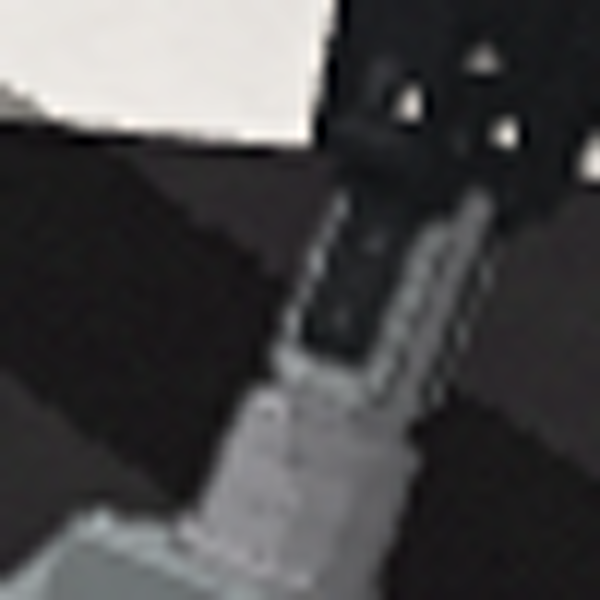

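View pics/k1.png

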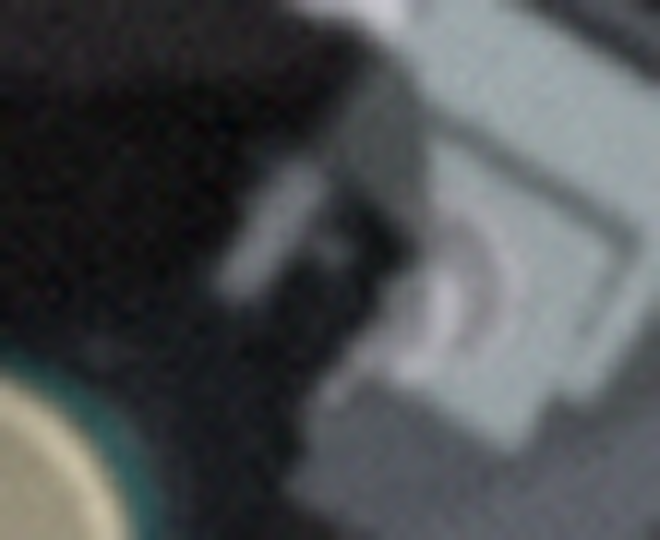

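View pics/scene5.png

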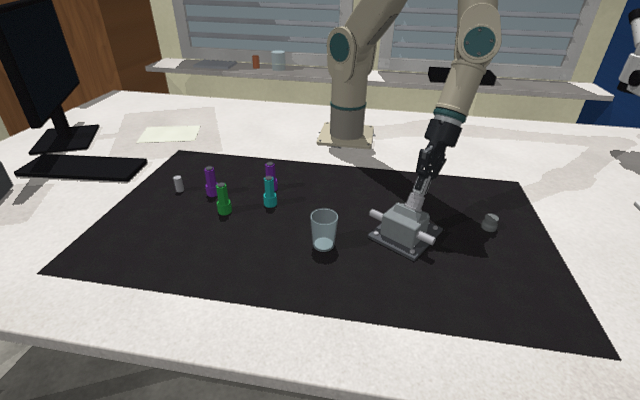

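```bash
python3 -m handwheel '-1 2.5 -0.8 0 0 -0.003 -0.002;-1 2.5 -0.5 0 0 0 0'; python3 al.py
python3 - <<'E'
from h import *
from cell import get_image,ctrl
for i in range(8):
    im=get_image("scene"); s=ctrl.read_state(); x=R.from_euler('xyz',s["tool_rot"]).as_matrix(); print((x.T@s["force"]).round(1),end=' ')
cv2.imwrite("pics/scene6.png",im)
S=np.array([573,220.5,79.3]);a=np.array([-.402,.242,.883])
overlay("pics/scene6.png","scene",390,170,45,45,13,"pics/k2.png",S,a,S,-a)
overlay("pics/scene6.png","scene",390,170,45,45,13,"pics/k3.png",None,None,s["eef_pos"]+43.9*x[:,0],x[:,0])
E
python3 al.py
```

```text
clock: 10.25
eef_pos: [555.6, 233.0, 117.7]
tool_rot: [0.008, 1.074, -0.533]
force: [-19.1, 4.0, 30.5]
width: 23.3
clk 10.25 to home(tool) [-1.7 -1.7  0.9] rot [-0.001  0.008 -0.004] F tool [-35.6  -6.3  -1.7] T tool [-0.06  1.22 -1.67] w 23.3
[-34.6  -5.5  -1.8] [-34.2  -5.4  -2.2] [-34.7  -5.8  -2.9] [-35.6  -6.   -2.1] [-34.8  -6.1  -1.8] [-34.9  -5.9  -2.3] [-33.7  -5.3  -2.1] [-33.8  -5.4  -2.1] clk 10.65 to home(tool) [-1.7 -1.7  0.9] rot [-0.001  0.008 -0.004] F tool [-33.8  -5.4  -2.1] T tool [-0.08  1.18 -1.52] w 23.4
```

View pics/k2.png

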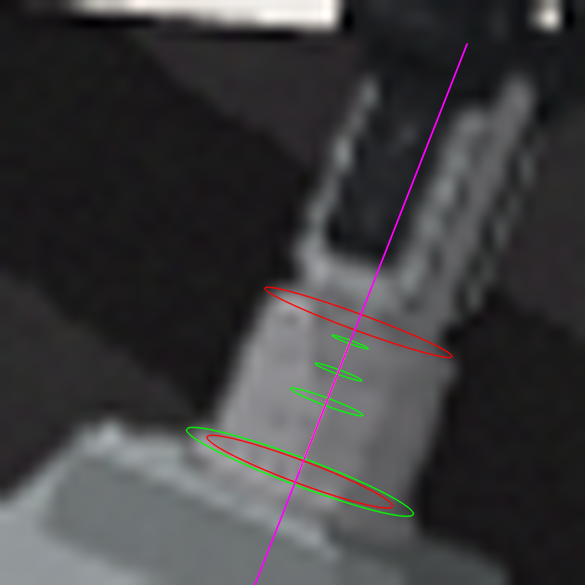

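View pics/k3.png

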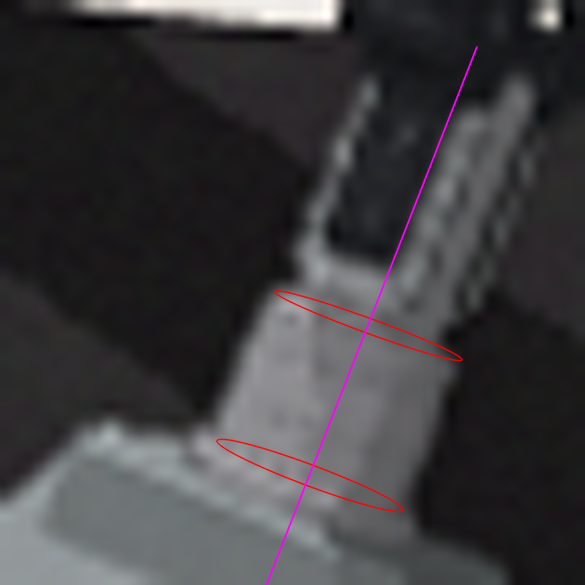

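```bash
python3 -m handwheel '-1 2.5 -1.5 0 0 0.008 -0.004;-1 2.5 -1.5 0 0 0.006 -0.003'; python3 al.py
python3 - <<'E'
from h import *
from cell import get_image,ctrl
for i in range(8):
    im=get_image("scene"); s=ctrl.read_state(); x=R.from_euler('xyz',s["tool_rot"]).as_matrix(); print((x.T@s["force"]).round(1),end=' ')
E
python3 al.py
```

```text
clock: 10.85
eef_pos: [555.9, 232.8, 117.9]
tool_rot: [0.007, 1.087, -0.533]
force: [-16.2, 5.1, 27.3]
width: 23.8
clk 10.85 to home(tool) [-1.7 -1.7  0.4] rot [-0.    -0.004 -0.004] F tool [-31.8  -3.9  -1.9] T tool [ 0.05  0.71 -1.06] w 23.8
[-30.9  -4.3  -2.2] [-30.5  -3.5  -2. ] [-31.2  -4.7  -1.8] [-32.7  -3.6  -1.1] [-30.9  -4.8  -2.3] [-30.6  -3.2  -1.3] [-30.9  -2.7  -2.5] [-32.   -3.7  -2.2] clk 11.25 to home(tool) [-1.7 -1.7  0.4] rot [-0.    -0.004 -0.004] F tool [-32.   -3.7  -2.2] T tool [-0.02  0.67 -1.06] w 23.1
```

```bash
python3 -c "
from cell import ctrl
print(ctrl.finish_job())"; python3 al.py
```

```text
the job is handed in; nothing more can be done
None
the job is handed in; nothing more can be done
```

I gripped the grey steel coupler across its hex flats and tilted it to the nipple's axis. I then pressed it over the balls to a hard stop and handed the job in at about 11.3 s, still pushing.

**Pressing on:**
- Resistance peaked at about 19 N roughly 10 mm out, then dropped as the balls gave way.
- The valve pin's spring load rose to about 11 N, which fits about 0.2 mm short of home.
- After that came a rigid stop, which I take to be the seat.

**Holding:**
- Axial push stayed steady at about 31 N over the last 0.4 s of readings, with 3 to 5 N of side load.
- The tool stayed within about 0.3° of the axis I had estimated.
- The jaws held at about 23 mm.

**Other objects:** In the last full scene picture the beaker, loupe, roller and coloured look-alikes stood where they began.

**Disagreements:** At the stop the tool was 1.7 mm deeper and 1.7 mm to one side of my camera estimate. That fits the 2 mm calibration, but part of it could be the coupler sitting slightly off-centre in the jaws. I could not see the snap itself; I inferred it from the forces and travel.

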